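# Pour the ball knobs out of the sorting tray

### The arm

A 6-joint arm with a two-finger parallel gripper is mounted at the origin on the work surface. World frame = base frame: x ahead of the robot, y to its left, z up, the work surface at z = 0. Lengths are in m, angles in rad, forces in N, time in s.
With the tool pointing down it reaches from about 0.25 to 0.725 m from the base axis. Payload 4 kg.
Tool frame: the origin (TCP) lies at the very end of the fingers, on their centre line; the grasp point (between the pads) lies 19 mm behind it; z points along the fingers, y is the direction in which the jaws open and shut (so a half turn about z gives the same grasp; the last joint's range is limited). The gripper opens to 85 mm and grips with 20 to 120 N. Pads are 22 mm wide; open, the fingers measure 114 mm over their backs; the gripper's body (76 mm by 85 mm) begins 54 mm behind the grasp point. The pads swing forward as they close: fully open they stand 13 mm farther back than shut.
Start: joints at [-1.243, 0.241, 0.005, 1.335, 0, 1.571], TCP at [0.161, -0.473, 0.231] pointing down, gripper open.
Joint ranges: [-2.72, 2.72], [-1.05, 1.87], [-1.09, 1.28], [-1.99, 2.15], [-1.42, 1.44], [-3.14, 3.14]. Speed limits (rad/s): [2.79, 2.79, 3.14, 3.14, 3.14, 3.14].

### API

Orientations are given as a rotation vector (axis times angle).
In Python, from bench import arm gives the robot as it stands. The module is installed in compiled form; this text tells all that it offers.
- The arm moves only by the tool play_rows, never from a script. Its arguments are lists of equal length, an entry for each row: "delta_pos": the shift along the tool's x, y, z each as a share of 8 cm, from -1 to 1, a list of three; "angular": the turn, a rotation vector about the tool's x, y, z each as a share of 2 rad, from -1 to 1, a list of three; "grip": the opening, from 0 (shut) to 1 (fully open). In form: {"delta_pos": [[tx, ty, tz], ...], "angular": [[wx, wy, wz], ...], "grip": [grip, ...]}. A call has 1 to 12 rows; each row is the pose to reach, as a shift and turn from the pose commanded when the call began, along the tool's axes at that moment; what a row does not reach only later rows make up. A row lasts 1/10 s, in which the tool goes at most 50 mm and 8.59 degrees, less where a joint would pass 70% of its speed; a pose out of reach is approached as far as the arm can. A call with a number of a shift or a turn outside -1 to 1 is refused whole. A call with a gripper value outside its range is refused whole. The fingers move at their own pace and stop on an object; the grip force is fixed at half the most. Time passes only in rows, so rows that repeat a pose let the fingers close. It gives the time, the measured TCP pose, the force and the opening at its end, in the units of the state.
- arm.state(): the state, without advancing time (a new reading comes with each control period).
- arm.camera(name): name is "scene" or "top" or "wrist"; returns a dict with "color" (480x640x3 uint8, red, green, blue), "intrinsics" (3x3 intrinsics, pixels), "view" (4x4, takes a point from world to camera coordinates); the wrist camera has in their place "tool_from_camera" (4x4, takes a point from camera to tool coordinates, whose origin is the TCP and whose axes are the flange's). Camera axes: x right, y down, z forward; pixel columns grow to the right and rows downward; lengths in m; the calibration is good to about 2 mm. A picture is of the moment at which its call begins: read the wrist's pose just before it. There is no depth.
- arm.sign_off(): hands the job in, once; it reports no verdict.
The state is a dict: "time_s": time; "joint_positions": joint angles; "dq": joint speeds; "joint_efforts": joint torques, N m; "tool_pos": TCP position; "eef_rot": TCP orientation; "force": force on the tool from outside, world axes, zero at the start; "ft_torque": the same for the moment, N m; "grip_width": finger opening in m.
Only numpy, scipy, OpenCV 4.12 (cv2) and the standard library are available. Lean on these libraries where they do the work, as an engineer would, in place of code of your own. Each camera call takes 0.05 s, during which the arm holds its last target.

### The job

Set the round steel dish on the bench close up against the open corner of the tray bay that holds the three wooden ball knobs, then tip the tray up on that corner, keeping the corner on the bench and not touching the knobs, so that all three roll out into the dish and everything else stays in its own bay. Stand the tray flat again, leave the dish standing level with the knobs in it, and leave the tin, the jar and the brush alone.

Things in the scene. Friction and masses are not known exactly. Their poses are not given: they have to be found in the camera images.
- tray: Loose plywood sorting tray, 200 mm square with its corners cut off (four walled sides, four open corners), about 0.55 kg. Origin: centre of its underside, z up; its +x, -x, +y, -y axes point at the four cut corners (yaw starts within 19 degrees of 0). Crossed dividers make a bay at each corner. Walls 84 mm, dividers 80 mm high, 6 mm thick; floor top 54 mm, floor underside 48 mm above the bench
- foot_xp (a point): Middle of the lower edge, on the bench, of the upright board under the tray's +x cut corner: the tray tips about this edge, 85 mm wide, 99 mm from the tray's centre. Above it the corner is open from the floor up: an 85 mm gap in the rim (77 mm clear between the handle's posts), with a lip of floor sticking out 6 mm
- foot_xm (a point): The same at the -x corner
- foot_yp (a point): The same at the +y corner
- foot_ym (a point): The same at the -y corner
- bay_xp (a point): Point on the floor (54 mm up) in the middle of the bay at the tray's +x corner, 68 mm from the tray's centre. The nuts are in the +x or the -x bay and the bushes in the other
- bay_xm (a point): The same for the -x bay
- bay_yp (a point): The same for the +y bay. The three knobs are in the +y or the -y bay and the dowels in the other
- bay_ym (a point): The same for the -y bay
- bar_yp (a point): Centre of the level bar of the steel bow handle over the gap of the tray's +y corner: bar 8 mm thick, 85 mm long, running along the tray's x axis; 95 mm from the tray's centre, 112 mm above its underside. All four corners have one
- bar_ym (a point): The same over the -y corner
- dish: Loose round sheet-steel dish, 160 mm across the rim, 26 mm high, wall and bottom 3 mm, about 0.2 kg; origin at the centre of its underside. Starts at the left or right end of the work, where the tin is not. As the tray tips, its lip passes over the dish's rim: the dish may touch the corner board or stand up to about 10 mm from it
- knob0_c (a point): Centre of a light wooden ball knob (a ball with a small screw hole), 32 mm across, 25 g. It rolls from about 7 degrees of tilt; with the tray tipped slowly to some 35 to 43 degrees all roll out through the gap
- knob1_c (a point): Centre of a light wooden ball knob (a ball with a small screw hole), 32 mm across, 25 g. It rolls from about 7 degrees of tilt; with the tray tipped slowly to some 35 to 43 degrees all roll out through the gap
- knob2_c (a point): Centre of a light wooden ball knob (a ball with a small screw hole), 32 mm across, 25 g. It rolls from about 7 degrees of tilt; with the tray tipped slowly to some 35 to 43 degrees all roll out through the gap
- dowel0: Wooden dowel, 20 mm thick and 60 mm long, lying along its own x axis; origin in the middle of its underside
- dowel1: Wooden dowel, 20 mm thick and 60 mm long, lying along its own x axis; origin in the middle of its underside
- nut0: Steel coupling nut, hexagonal bar 24 mm across flats and 50 mm long, lying along its own x axis; origin in the middle of its underside
- nut1: Steel coupling nut, hexagonal bar 24 mm across flats and 50 mm long, lying along its own x axis; origin in the middle of its underside
- bush0: Brass bush standing on end, 34 mm outside, 22 mm bore, 30 mm high; origin at the centre of its underside
- bush1: Brass bush standing on end, 34 mm outside, 22 mm bore, 30 mm high; origin at the centre of its underside
- tin: Closed paint tin, 75 mm across, 89 mm high, 0.6 kg; origin at the centre of its underside. A bystander at the end of the work where the dish is not
- jar: Closed jar, 68 mm across, 90 mm high; origin at the centre of its underside. A bystander beyond the work on the left
- brush: Paint brush lying on the bench, 200 mm long; origin in the middle of its underside, handle towards its own -x. A bystander beyond the work on the right
There are look-alikes about, which are no part of the job. Of the things shaped like the dish, the steel one is meant. Leave any pink look-alike of the nut0 alone.

How it is judged:
On the way, in this order (a step that is already met when the one before it is completed fails the run):
1. the dish stands on the bench close to the foot of the knobs' corner (its centre within 110 mm of it, 30 mm of gap) with the tray still flat (((y of knob1_c in the frame of tray above 0 m and horizontal distance between dish and foot_yp below 0.11 m) or (y of knob1_c in the frame of tray below 0 m and horizontal distance between dish and foot_ym below 0.11 m)) and height (world z) of dish below 0.01 m and angle between each of dish, tray's own z axis and vertical below 0.1 rad), for 0.2 s.
2. the tray is tipped by more than 17 degrees on the corner by the dish (angle between tray's own z axis and vertical above 0.3 rad and ((horizontal distance between dish and foot_yp below 0.13 m and height (world z) of foot_yp below 0.015 m) or (horizontal distance between dish and foot_ym below 0.13 m and height (world z) of foot_ym below 0.015 m))), for 0.2 s.
At the end, for the whole second after the job is handed in: All three knobs lie at rest in the dish (within 70 mm of its centre, under 30 mm up); dowels, nuts and bushes are still in their bays (origin within 62 mm of the bay's middle); tray and dish stand flat on the bench (within 3.4 degrees and 8 mm), at rest (horizontal distance between each of knob0_c, knob1_c, knob2_c and dish below 0.07 m and z of each of knob0_c, knob1_c, knob2_c in the frame of dish below 0.03 m and (distance between dowel0 and bay_yp below 0.062 m or distance between dowel0 and bay_ym below 0.062 m) and (distance between dowel1 and bay_yp below 0.062 m or distance between dowel1 and bay_ym below 0.062 m) and (distance between nut0 and bay_xp below 0.062 m or distance between nut0 and bay_xm below 0.062 m) and (distance between nut1 and bay_xp below 0.062 m or distance between nut1 and bay_xm below 0.062 m) and (distance between bush0 and bay_xp below 0.062 m or distance between bush0 and bay_xm below 0.062 m) and (distance between bush1 and bay_xp below 0.062 m or distance between bush1 and bay_xm below 0.062 m) and linear speed of each of knob0, knob1, knob2 below 0.03 m/s and linear speed of tray below 0.02 m/s and angle between each of tray, dish's own z axis and vertical below 0.06 rad and height (world z) of each of tray, dish below 0.008 m); the robot touches nothing.
It fails at once if a knob is touched by the robot (contact force between any of the fingers, the arm and knob0 above 0.3 N or contact force between any of the fingers, the arm and knob1 above 0.3 N or contact force between any of the fingers, the arm and knob2 above 0.3 N).
It fails at once if the tray is lifted clear of the bench (all four corner feet more than 15 mm up) (height (world z) of each of foot_xp, foot_xm, foot_yp, foot_ym above 0.015 m).
It fails at once if the tin, the jar or the brush is moved by more than 20 mm (distance of any of tin, jar, brush from where it was at the start of the episode above 0.02 m).
It also fails if it takes over 72 s, if anything falls off the work surface, if the arm or the gripper's body presses on something with over 40 N, if the wrist force passes 120 N, or if a joint passes its speed limit or range.

## Working session

There is one attempt and no reset: what is moved stays moved. The work goes in short steps, Python scripts to look and compute and a tool call to move; the robot and the scene stay as the last step left them, time stands still between calls to the robot, and variables do not carry over. Pictures are saved under pics/ and viewed, and the job is handed in when it is done.

Besides the shell and the picture viewer there is one more tool, called after "Emit:" by a JSON object that holds its "op" and its "data". play_rows: Moves the arm, as the interface text tells. Its arguments: {"type":"object","properties":{"delta_pos":{"type":"array","items":{"type":"array","items":{"type":"number","minimum":-1,"maximum":1}}},"angular":{"type":"array","items":{"type":"array","items":{"type":"number","minimum":-1,"maximum":1}}},"grip":{"type":"array","items":{"type":"number"}}},"required":["delta_pos","angular","grip"]}

```bash
mkdir -p pics; ls
cat > h.py <<'E'
import numpy as np,cv2
from bench import arm
from scipy.spatial.transform import Rotation as R
def snap(n,f):
    c=arm.camera(n); cv2.imwrite('pics/'+f,c['color'][:,:,::-1]); return c
def ray(c,u,v,z):
    K=np.array(c['intrinsics']);V=np.array(c['view']);Rm=V[:3,:3];t=V[:3,3]
    o=-Rm.T@t; d=Rm.T@np.linalg.inv(K)@np.array([u,v,1.]); return o+d*(z-o[2])/d[2]
def proj(c,p):
    K=np.array(c['intrinsics']);V=np.array(c['view']);q=K@(V[:3,:3]@np.array(p)+V[:3,3]);return q[:2]/q[2]
E
python3 - <<'E'
from h import *
import pickle
s=arm.state();print(s)
d={n:snap(n,n+'0.png') for n in('scene','top')}
pickle.dump(d,open('c0.pkl','wb'))
for n in d: print(d[n]['intrinsics'],d[n]['view'])
E
```

```text
pics
{'time_s': 0.0, 'joint_positions': array([-1.24300011e+00,  2.41432567e-01,  3.72597403e-03,  1.33519611e+00,
        2.44616147e-05,  1.57082616e+00]), 'dq': array([1.49389009e-04, 1.56062148e-03, 3.58623330e-04, 6.89736629e-05,
       1.41357579e-03, 3.99192725e-04]), 'joint_efforts': array([ 4.64809982e-04, -3.72321188e+01,  2.52405560e+01,  1.68497855e-02,
        6.37923540e-05,  5.31661371e-06]), 'tool_pos': array([ 0.16078281, -0.47277803,  0.23040384]), 'eef_rot': array([-3.09744475e+00, -5.12212939e-01,  5.01669246e-04]), 'force': array([ 0.19228665, -0.18438583, -0.67183265]), 'ft_torque': array([-0.02292764,  0.0138898 , -0.04986504]), 'grip_width': 0.085434704263806}
[[506.50972626   0.         324.46893521]
 [  0.         506.50972626 237.39813046]
 [  0.           0.           1.        ]] [[ 0.61614745  0.78743346 -0.01763164 -0.4020245 ]
 [ 0.58568795 -0.47302429 -0.65819272 -0.17525415]
 [-0.52662316  0.39521712 -0.75264299  1.52694258]
 [ 0.          0.          0.          1.        ]]
[[453.35760137   0.         319.21061964]
 [  0.         453.35760137 231.71789921]
 [  0.           0.           1.        ]] [[ 0.0168412  -0.99976709  0.01349601  0.08007319]
 [-0.98857049 -0.01867204 -0.1495986   0.48667645]
 [ 0.14981575 -0.01082234 -0.9886547   1.19304421]
 [ 0.          0.          0.          1.        ]]
```

View pics/scene0.png

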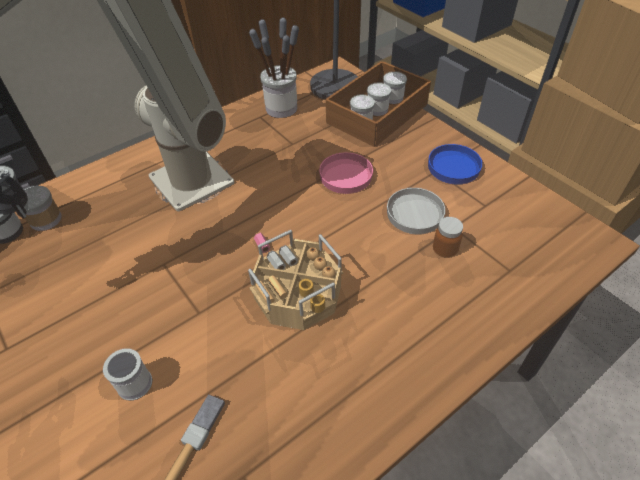

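View pics/top0.png

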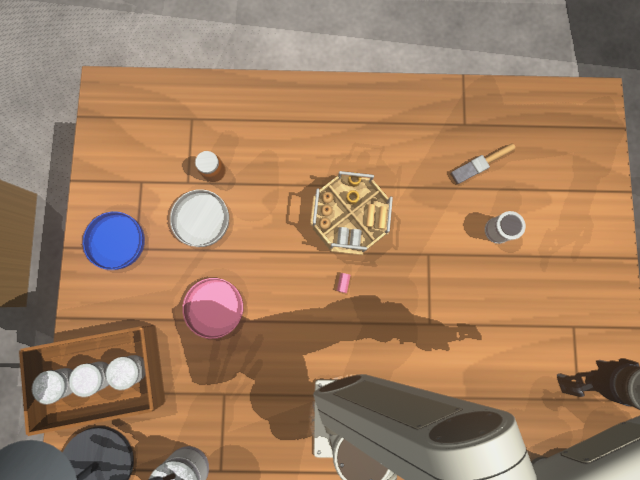

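Dish candidates in the top view: grey one at (198,218), blue one at (113,240) and pink one at (213,308). The grey one is the steel dish. The knobs look to be in the left (+y) bay at (326,208). I'll check both in a crop.

Run:
```python
from h import *
import pickle
d=pickle.load(open('c0.pkl','rb'));c=d['top']
im=c['color'][:,:,::-1]
cv2.imwrite('pics/crop0.png',cv2.resize(im[140:280,150:410],None,fx=3,fy=3,interpolation=cv2.INTER_CUBIC))
im=d['scene']['color'][:,:,::-1]
cv2.imwrite('pics/crop1.png',cv2.resize(im[180:340,220:480],None,fx=3,fy=3,interpolation=cv2.INTER_CUBIC))
for n,u,v,z in [('dish',198.5,218,.026),('traybar+y',314.5,211,.112),('bar-y',391,214,.112),('bar+x',356,175.5,.112),('bar-x',347,251,.112),('jar',206,160,.09),('tin',511,226,.089)]:
    print(n,ray(c,u,v,z).round(4))
```

```text
dish [0.5184 0.4195 0.026 ]
traybar+y [0.527  0.1025 0.112 ]
bar-y [ 0.523  -0.0936  0.112 ]
bar+x [ 0.6229 -0.0033  0.112 ]
bar-x [0.4257 0.0185 0.112 ]
jar [0.6632 0.392  0.09  ]
tin [ 0.5017 -0.4115  0.089 ]
```

View pics/crop0.png

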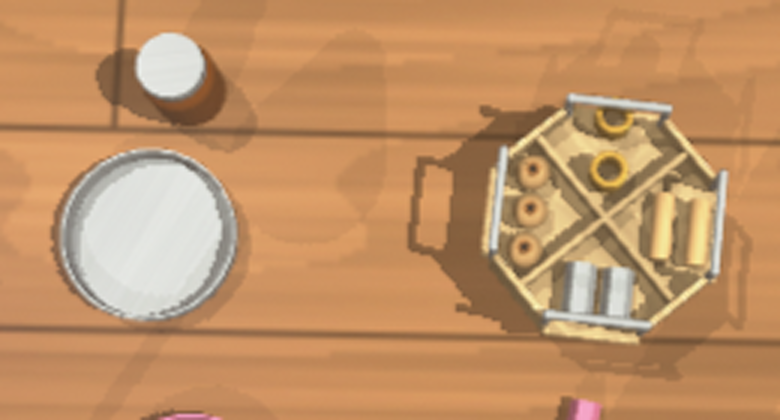

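View pics/crop1.png

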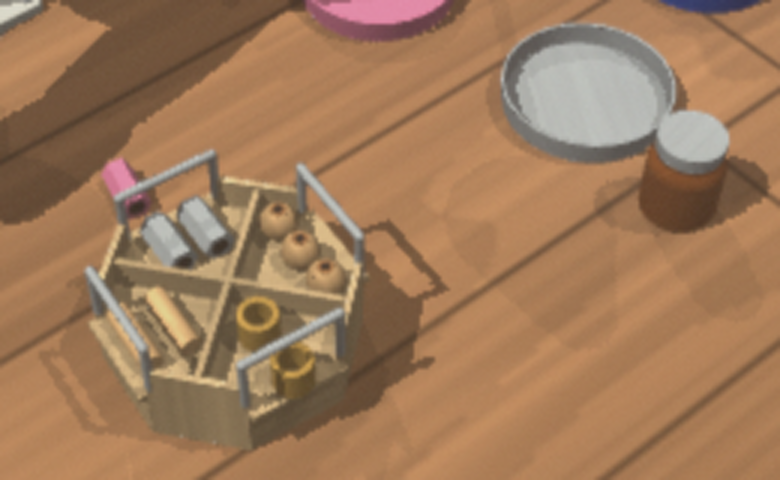

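The steel dish is confirmed (crop0 at (150,235), a grey metal rim). The three knobs are in the left (+y) bay, the dowels in -y, the nuts in -x and the bushes in +x. Next I'll get precise geometry.

Run:
```python
from h import *
import pickle
d=pickle.load(open('c0.pkl','rb'));c=d['top']
P=lambda u,v,z: ray(c,150+(u-1)/3,140+(v-1)/3,z)[:2]
B={'+y':((493,250),(503,148)),'-y':((715,275),(722,173)),'+x':((570,99),(669,110)),'-x':((547,316),(648,328))}
cs={}
for k,(a,b) in B.items():
    a=P(*a,.113);b=P(*b,.113);cs[k]=(a+b)/2;v=b-a
    print(k,cs[k].round(4),'len',np.linalg.norm(v).round(4),'ang',np.degrees(np.arctan2(v[1],v[0])).round(2))
print('centre',np.mean(list(cs.values()),0), (cs['+y']+cs['-y'])/2,(cs['+x']+cs['-x'])/2)
v=cs['+y']-cs['-y'];print('yaw',np.degrees(np.arctan2(-v[0],v[1])),np.linalg.norm(v));v=cs['+x']-cs['-x'];print(np.degrees(np.arctan2(v[1],v[0])),np.linalg.norm(v))
# dish by mask of rim: hsv low sat
im=c['color'];h=cv2.cvtColor(im,cv2.COLOR_RGB2HSV);m=((h[...,1]<60)&(h[...,2]>60)).astype(np.uint8)
m2=np.zeros_like(m);m2[180:255,160:238]=m[180:255,160:238]
ct=max(cv2.findContours(m2,0,1)[0],key=cv2.contourArea);e=cv2.fitEllipse(cv2.convexHull(ct));print(e)
for z in(.026,): print('dish',ray(c,*e[0],z), [np.linalg.norm(ray(c,e[0][0]+s*e[1][0]/2,e[0][1],z)-ray(c,*e[0],z)) for s in(1,-1)])
for n,u,v in(('pink',213,308),('blue',113,240)):print(n,ray(c,u,v,.026))
s=d['scene'];print('scene centre dish ray',ray(s,416,210,.026))
```

```text
+y [0.5402 0.0998] len 0.0893 ang -4.46
-y [ 0.5221 -0.0887] len 0.0889 ang -4.22
+x [ 0.6253 -0.0037] len 0.086 ang -95.36
-x [0.4358 0.014 ] len 0.0857 ang -95.76
centre [0.530872   0.00535899] [0.5311767  0.00552547] [0.5305673  0.00519251]
yaw -5.4721718109391935 0.18935524606324117
-5.334608657615788 0.19026678091981758
((198.96336364746094, 217.9302520751953), (57.27202606201172, 59.247779846191406), 78.89215087890625)
dish [0.51863115 0.41828555 0.026     ] [np.float64(0.07814684413625146), np.float64(0.0780120640978982)]
pink [0.27637074 0.36741172 0.026     ]
blue [0.45345227 0.64689369 0.026     ]
scene centre dish ray [0.53339185 0.41266073 0.026     ]
```

Emit:
{"op": "play_rows", "data": {"delta_pos": [[0.3, -0.3, 0], [0.6, -0.6, 0], [0.9, -0.9, 0], [1, -1, 0], [1, -1, 0]], "angular": [[0, 0, 0], [0, 0, 0], [0, 0, 0], [0, 0, 0], [0, 0, 0]], "grip": [1, 1, 1, 1, 1]}}

```text
time_s: 0.6
tool_pos: [0.2113, -0.3709, 0.2313]
eef_rot: [-3.099, -0.516, 0.0]
force: [-0.1, 0.0, 0.4]
grip_width: 0.0853
```

Emit:
{"op": "play_rows", "data": {"delta_pos": [[0.35, -0.35, 0], [0.7, -0.7, 0], [1, -1, 0]], "angular": [[0, 0, 0], [0, 0, 0], [0, 0, 0]], "grip": [1, 1, 1]}}

```text
time_s: 0.9
tool_pos: [0.2612, -0.2704, 0.2312]
eef_rot: [3.1, 0.509, -0.0]
force: [-0.4, 0.7, 0.2]
grip_width: 0.0852
```

Emit:
{"op": "play_rows", "data": {"delta_pos": [[0.35, -0.35, 0], [0.7, -0.7, 0], [1, -1, 0]], "angular": [[0, 0, 0], [0, 0, 0], [0, 0, 0]], "grip": [1, 1, 1]}}

```text
time_s: 1.2
tool_pos: [0.3119, -0.1686, 0.2315]
eef_rot: [3.099, 0.511, 0.001]
force: [0.4, 0.6, -0.3]
grip_width: 0.0857
```

Emit:
{"op": "play_rows", "data": {"delta_pos": [[0.35, -0.35, 0], [0.7, -0.7, 0], [1, -1, 0]], "angular": [[0, 0, 0], [0, 0, 0], [0, 0, 0]], "grip": [1, 1, 1]}}

```text
time_s: 1.5
tool_pos: [0.3624, -0.0668, 0.2315]
eef_rot: [3.099, 0.512, 0.001]
force: [0.1, 0.5, 0.9]
grip_width: 0.0851
```

Emit:
{"op": "play_rows", "data": {"delta_pos": [[0.35, -0.35, 0], [0.7, -0.7, 0], [1, -1, 0]], "angular": [[0, 0, 0], [0, 0, 0], [0, 0, 0]], "grip": [1, 1, 1]}}

```text
time_s: 1.8
tool_pos: [0.4127, 0.035, 0.2313]
eef_rot: [3.099, 0.512, 0.002]
force: [0.2, -0.1, -0.1]
grip_width: 0.0856
```

Run:
```python
from h import *
s=arm.state();print(s['time_s'],s['tool_pos'],s['joint_positions'].round(3));print(R.from_rotvec(s['eef_rot']).as_matrix().round(3))
```

```text
1.8 [0.41272565 0.03499229 0.23129568] [ 8.500e-02  7.000e-02 -2.000e-01  1.300e+00 -1.000e-03  2.899e+00]
[[ 0.947  0.322  0.001]
 [ 0.322 -0.947 -0.   ]
 [ 0.001  0.001 -1.   ]]
```

Emit:
{"op": "play_rows", "data": {"delta_pos": [[0.1, -0.1, 0], [0.2, -0.2, 0], [0.3, -0.3, 0], [0.4, -0.4, 0], [0.5, -0.5, 0], [0.6, -0.6, 0], [0.7, -0.7, 0], [0.8, -0.8, 0], [0.9, -0.9, 0], [1, -1, 0], [1, -1, 0], [1, -1, 0]], "angular": [[0, 0, -0.07], [0, 0, -0.14], [0, 0, -0.21], [0, 0, -0.28], [0, 0, -0.35], [0, 0, -0.42], [0, 0, -0.49], [0, 0, -0.56], [0, 0, -0.63], [0, 0, -0.7], [0, 0, -0.77], [0, 0, -0.84]], "grip": [1, 1, 1, 1, 1, 1, 1, 1, 1, 1, 1, 1]}}

```text
time_s: 3.0
tool_pos: [0.4623, 0.135, 0.2308]
eef_rot: [1.68, 2.654, -0.001]
force: [1.0, 0.8, -0.9]
grip_width: 0.0856
```

```bash
cat >> h.py <<'E'
def to(p,ypsi=None):
    s=arm.state();M=R.from_rotvec(s['eef_rot']).as_matrix();d=M.T@(np.array(p)-s['tool_pos'])
    print('t',s['time_s'],'pos',s['tool_pos'].round(4),'j',s['joint_positions'].round(2),'shift share',(d/.08).round(3))
    psi=np.degrees(np.arctan2(M[1,0],M[0,0]));print('psi',psi.round(2), 'tilt z',M[:,2].round(3))
    if ypsi is not None: print('wz share',((-np.radians((ypsi-psi+180)%360-180))/2).round(3))
E
python3 -c "
from h import *
to([.45,.39,.231],225)"
```

```text
t 3.0 pos [0.4623 0.135  0.2308] j [ 0.28  0.2  -0.04  1.32 -0.    1.41] shift share [ 2.946  1.224 -0.004]
psi 115.33 tilt z [ 0.    -0.001 -1.   ]
wz share -0.957
```

Emit:
{"op": "play_rows", "data": {"delta_pos": [[0.1, 0.05, 0], [0.2, 0.1, 0], [0.3, 0.15, 0], [0.4, 0.2, 0], [0.5, 0.25, 0], [0.6, 0.3, 0], [0.7, 0.35, 0], [0.8, 0.4, 0], [0.9, 0.45, 0], [1, 0.5, 0], [1, 0.5, 0], [1, 0.5, 0]], "angular": [[0, 0, -0.075], [0, 0, -0.15], [0, 0, -0.225], [0, 0, -0.3], [0, 0, -0.375], [0, 0, -0.45], [0, 0, -0.525], [0, 0, -0.6], [0, 0, -0.675], [0, 0, -0.75], [0, 0, -0.825], [0, 0, -0.9]], "grip": [1, 1, 1, 1, 1, 1, 1, 1, 1, 1, 1, 1]}}

```text
time_s: 4.2
tool_pos: [0.4647, 0.2246, 0.2308]
eef_rot: [-1.035, 2.966, -0.001]
force: [-0.2, 0.5, -0.9]
grip_width: 0.0853
```

```bash
python3 -c "
from h import *
to([.48,.37,.231],225)"
```

```text
t 4.2 pos [0.4647 0.2246 0.2308] j [ 0.45  0.27  0.05  1.34 -0.   -0.22] shift share [-1.281  1.303 -0.004]
psi -141.51 tilt z [ 0.    -0.001 -1.   ]
wz share -0.057
```

Emit:
{"op": "play_rows", "data": {"delta_pos": [[-0.35, 0.35, 0], [-0.7, 0.7, 0], [-1, 1, 0], [-1, 1, 0]], "angular": [[0, 0, -0.03], [0, 0, -0.057], [0, 0, -0.057], [0, 0, -0.057]], "grip": [1, 1, 1, 1]}}

```text
time_s: 4.6
tool_pos: [0.4783, 0.3405, 0.2298]
eef_rot: [-1.199, 2.903, 0.001]
force: [0.8, -0.7, -0.4]
grip_width: 0.0856
```

Run:
```python
from h import *
to([.4725,.4645,.1],225)
s=arm.state();c=snap('wrist','w1.png');print(c['tool_from_camera'],c['intrinsics'])
snap('scene','s1.png')
```

```text
t 4.6 pos [0.4783 0.3405 0.2298] j [ 0.62  0.42  0.25  1.4   0.   -0.16] shift share [-1.041  1.149  1.624]
psi -135.14 tilt z [ 0.     0.001 -1.   ]
wz share -0.001
[[-9.62409006e-05 -9.54513635e-01 -2.98167252e-01  7.57738118e-02]
 [ 9.99999910e-01  3.11422662e-05 -4.22469633e-04  1.42218761e-03]
 [ 4.12538629e-04 -2.98167266e-01  9.54513547e-01 -1.41239691e-01]
 [ 0.00000000e+00  0.00000000e+00  0.00000000e+00  1.00000000e+00]] [[365.50387938   0.         312.81277123]
 [  0.         365.50387938 240.45439294]
 [  0.           0.           1.        ]]
```

View pics/w1.png

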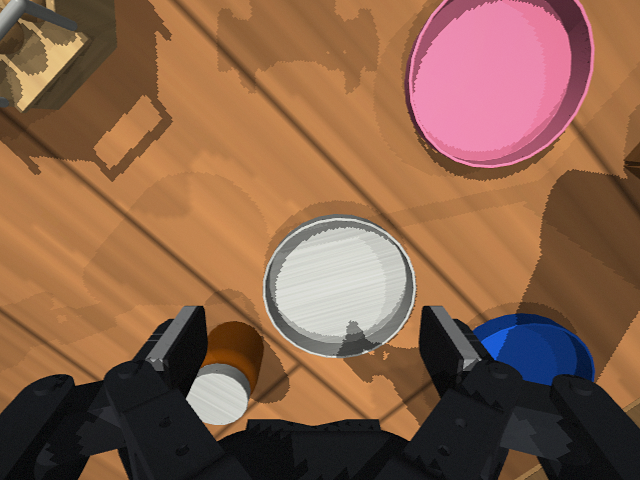

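The wrist view shows the steel dish at (340,286), the blue one at (537,350), the pink one at (500,80) and the jar at (225,380). I'll measure the dish centre from here.

Run:
```python
from h import *
s=arm.state();c=arm.camera('wrist')
T=np.eye(4);T[:3,:3]=R.from_rotvec(s['eef_rot']).as_matrix();T[:3,3]=s['tool_pos']
c['view']=np.linalg.inv(T@np.array(c['tool_from_camera']))
h=cv2.cvtColor(c['color'],cv2.COLOR_RGB2HSV)
m=(h[...,1]<70).astype(np.uint8);m[:205]=0;m[360:]=0;m[:,:255]=0;m[:,425:]=0
m=cv2.morphologyEx(m,cv2.MORPH_OPEN,np.ones((3,3)))
ct=max(cv2.findContours(m,0,1)[0],key=cv2.contourArea);hu=cv2.convexHull(ct)[:,0]
pts=np.array([ray(c,*p,.026)[:2] for p in hu]).astype(np.float32)
e=cv2.fitEllipse(pts);print(e,len(hu),cv2.minEnclosingCircle(pts))
```

```text
((0.5200532674789429, 0.4215739667415619), (0.15761418640613556, 0.1620297133922577), 144.57167053222656) 51 ((0.519275426864624, 0.4211665987968445), 0.08139500021934509)
```

Run:
```python
from h import *
to([.464,.4755,.15],225)
```

```text
t 4.75 pos [0.4774 0.3365 0.2305] j [ 0.61  0.41  0.24  1.4  -0.   -0.17] shift share [-1.104  1.354  1.004]
psi -135.34 tilt z [-0.001 -0.001 -1.   ]
wz share -0.003
```

Emit:
{"op": "play_rows", "data": {"delta_pos": [[-0.35, 0.35, 0], [-0.7, 0.7, 0.3], [-1, 1, 0.6], [-1, 1, 0.7]], "angular": [[0, 0, 0], [0, 0, 0], [0, 0, 0], [0, 0, 0]], "grip": [0.5, 0.5, 0.5, 0.5]}}

```text
time_s: 5.15
tool_pos: [0.4764, 0.4517, 0.1713]
eef_rot: [1.196, -2.901, 0.001]
force: [0.0, -1.4, -0.8]
grip_width: 0.0423
```

Run:
```python
from h import *
to([.464,.4755,.10],225)
```

```text
t 5.15 pos [0.4764 0.4517 0.1713] j [ 0.76  0.59  0.38  1.36  0.   -0.02] shift share [-0.103  0.319  0.891]
psi -135.17 tilt z [-0.003 -0.002 -1.   ]
wz share -0.002
```

Emit:
{"op": "play_rows", "data": {"delta_pos": [[-0.1, 0.32, 0.2], [-0.1, 0.32, 0.6], [-0.1, 0.32, 0.9], [-0.1, 0.32, 0.9]], "angular": [[0, 0, 0], [0, 0, 0], [0, 0, 0], [0, 0, 0]], "grip": [0.4, 0.4, 0.4, 0.4]}}

```text
time_s: 5.55
tool_pos: [0.4636, 0.4703, 0.0993]
eef_rot: [1.189, -2.899, 0.006]
force: [0.0, -0.2, -0.4]
grip_width: 0.0344
```

Run:
```python
from h import *
to([.464,.4755,.01],225)
snap('wrist','w2.png')
```

```text
t 5.55 pos [0.4636 0.4703 0.0993] j [ 0.79  0.64  0.28  1.22 -0.    0.01] shift share [-0.059  0.043  1.116]
psi -135.4 tilt z [-0.006 -0.007 -1.   ]
wz share -0.004
```

View pics/w2.png

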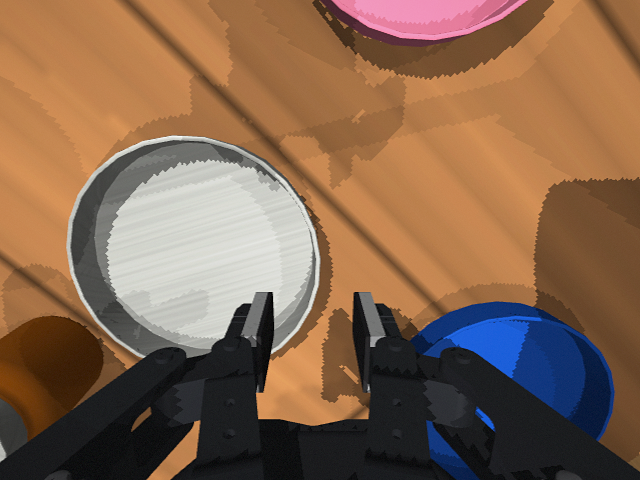

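The rim (right edge near (300,330)) runs between the fingers, with the blue dish at (510,370) clear. Descending.

Emit:
{"op": "play_rows", "data": {"delta_pos": [[-0.06, 0.04, 0.3], [-0.06, 0.04, 0.6], [-0.06, 0.04, 0.8], [-0.06, 0.04, 0.95], [-0.06, 0.04, 1.0], [-0.06, 0.04, 1.0]], "angular": [[0, 0, 0], [0, 0, 0], [0, 0, 0], [0, 0, 0], [0, 0, 0], [0, 0, 0]], "grip": [0.4, 0.4, 0.4, 0.4, 0.4, 0.4]}}

```text
time_s: 6.2
tool_pos: [0.4668, 0.4798, 0.0241]
eef_rot: [-1.193, 2.905, 0.0]
force: [0.2, -0.8, -0.2]
grip_width: 0.0338
```

Run:
```python
from h import *
to([.464,.4755,.01],225)
print(arm.state()['force'])
snap('wrist','w3.png')
```

```text
t 6.2 pos [0.4668 0.4798 0.0241] j [ 0.8   0.72  0.21  1.06 -0.    0.02] shift share [ 0.063 -0.014  0.176]
psi -135.34 tilt z [ 0.001  0.001 -1.   ]
wz share -0.003
[ 0.24797845 -0.7972157  -0.21334998]
```

View pics/w3.png

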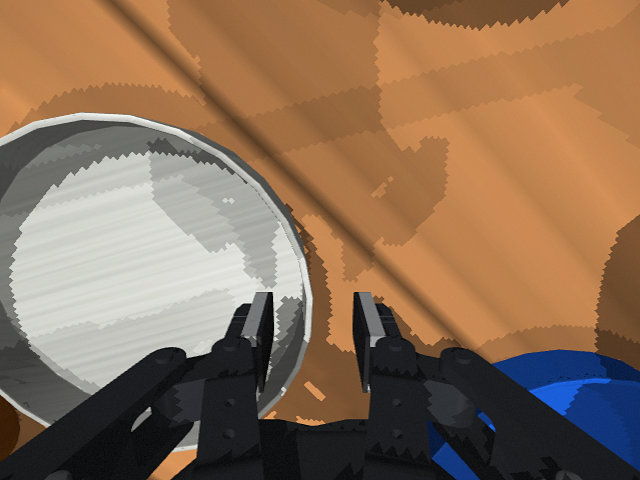

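The rim is centred between the fingers (308, with the middle at 312). Lower and close.

Emit:
{"op": "play_rows", "data": {"delta_pos": [[0, 0, 0.1], [0, 0, 0.17], [0, 0, 0.17], [0, 0, 0.17], [0, 0, 0.17], [0, 0, 0.17], [0, 0, 0.17], [0, 0, 0.17]], "angular": [[0, 0, 0], [0, 0, 0], [0, 0, 0], [0, 0, 0], [0, 0, 0], [0, 0, 0], [0, 0, 0], [0, 0, 0]], "grip": [0.4, 0.4, 0.4, 0, 0, 0, 0, 0]}}

```text
time_s: 7.05
tool_pos: [0.4663, 0.4798, 0.01]
eef_rot: [-1.194, 2.905, -0.001]
force: [-0.9, -0.8, 1.8]
grip_width: 0.0028
```

Run:
```python
from h import *
s=arm.state();print(s['grip_width'],s['force'])
to(s['tool_pos']+[.0289,-.2295,.003],225)
snap('wrist','w4.png')
```

```text
0.0027519797443064866 [-0.8754408  -0.83694373  1.80889654]
t 7.05 pos [0.4663 0.4798 0.01  ] j [ 0.8   0.73  0.19  1.03 -0.    0.02] shift share [ 1.761 -2.294 -0.037]
psi -135.31 tilt z [ 0. -0. -1.]
wz share -0.003
```

View pics/w4.png

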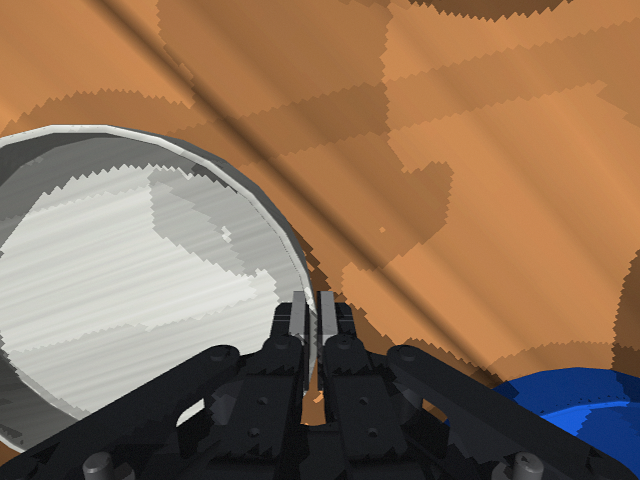

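Emit:
{"op": "play_rows", "data": {"delta_pos": [[0, 0, -0.05], [0.1, -0.13, -0.05], [0.2, -0.26, -0.05], [0.3, -0.39, -0.05], [0.4, -0.52, -0.05], [0.5, -0.65, -0.05], [0.6, -0.78, -0.05], [0.7, -0.91, -0.05]], "angular": [[0, 0, 0], [0, 0, 0], [0, 0, 0], [0, 0, 0], [0, 0, 0], [0, 0, 0], [0, 0, 0], [0, 0, 0]], "grip": [0, 0, 0, 0, 0, 0, 0, 0]}}

```text
time_s: 7.9
tool_pos: [0.4778, 0.3876, 0.0138]
eef_rot: [-1.194, 2.906, 0.0]
force: [-0.5, 1.5, 0.5]
grip_width: 0.0029
```

Emit:
{"op": "play_rows", "data": {"delta_pos": [[0.1, -0.13, 0], [0.2, -0.26, 0], [0.3, -0.39, 0], [0.4, -0.52, 0], [0.5, -0.65, 0], [0.6, -0.78, 0], [0.7, -0.91, 0], [0.7, -0.91, 0]], "angular": [[0, 0, 0], [0, 0, 0], [0, 0, 0], [0, 0, 0], [0, 0, 0], [0, 0, 0], [0, 0, 0], [0, 0, 0]], "grip": [0, 0, 0, 0, 0, 0, 0, 0]}}

```text
time_s: 8.7
tool_pos: [0.4893, 0.2952, 0.0136]
eef_rot: [1.191, -2.907, 0.003]
force: [0.9, -1.3, -0.1]
grip_width: 0.0027
```

Run:
```python
from h import *
s=arm.state();print(s['grip_width'],s['force'],s['tool_pos'])
c=snap('top','t5.png')
cv2.imwrite('pics/t5c.png',cv2.resize(c['color'][150:270,220:420,::-1],None,fx=4,fy=4,interpolation=cv2.INTER_CUBIC))
snap('wrist','w5.png')
```

```text
0.00274008619722086 [ 0.85513637 -1.28589344 -0.08075028] [0.48933323 0.29521742 0.01359292]
```

View pics/t5c.png

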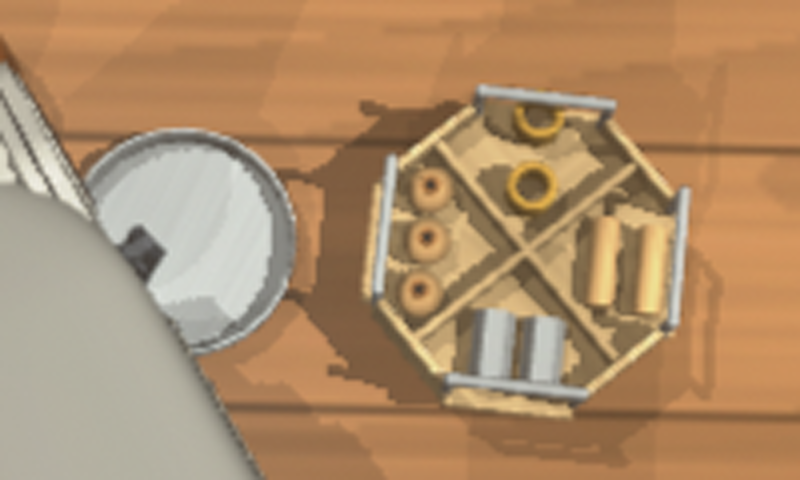

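View pics/w5.png

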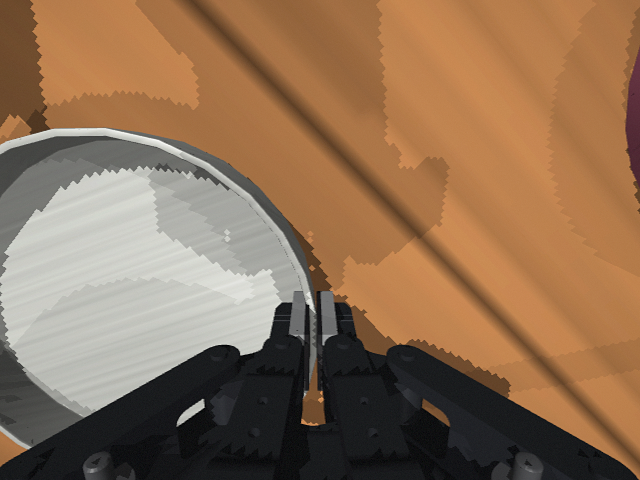

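Run:
```python
from h import *
c=arm.camera('top');P=lambda u,v,z: ray(c,220+(u-1.5)/4,150+(v-1.5)/4,z)[:2]
dc=P(184,241,.029);print('dish',dc,'edges',P(297,241,.029),P(184,128,.029),P(184,354,.029))
a=P(363.5,296,.052);b=P(376,184,.052);print('lip',a,b,(a+b)/2,np.degrees(np.arctan2(*(b-a)[::-1])))
y=np.array([.094,.9956]);ctr=np.array([.531,.0054]);print('lip dist from centre',((a+b)/2-ctr)@y)
tg=ctr+y*(99+80+5)/1000;print('target',tg);M=np.eye(3)
s=arm.state();to(s['tool_pos']+np.append(tg-dc,0))
tcpd=s['tool_pos'][:2]+.0785*np.array([.707,-.707]);print('dish by tcp',tcpd);to(s['tool_pos']+np.append(tg-tcpd,0))
```

```text
dish [0.54404111 0.23663878] edges [0.54555506 0.15923105] [0.62369001 0.23938769] [0.4658886  0.23394151]
lip [0.50426344 0.11265659] [0.58129782 0.1057138 ] [0.54278063 0.10918519] -5.1499171027933945
lip dist from centre 0.10443591918996599
target [0.548296  0.1885904]
t 8.85 pos [0.4892 0.2971 0.0136] j [ 0.55  0.56 -0.12  0.89 -0.   -0.23] shift share [ 0.384 -0.465  0.001]
psi -135.36 tilt z [ 0.    -0.001 -1.   ]
dish by tcp [0.54469996 0.24159859]
t 8.85 pos [0.4892 0.2971 0.0136] j [ 0.55  0.56 -0.12  0.89 -0.   -0.23] shift share [ 0.434 -0.503  0.001]
psi -135.36 tilt z [ 0.    -0.001 -1.   ]
```

Emit:
{"op": "play_rows", "data": {"delta_pos": [[0.1, -0.12, 0], [0.2, -0.24, 0], [0.3, -0.36, 0], [0.4, -0.48, 0], [0.4, -0.48, 0], [0.4, -0.48, 0.05], [0.4, -0.48, 0.05]], "angular": [[0, 0, 0], [0, 0, 0], [0, 0, 0], [0, 0, 0], [0, 0, 0], [0, 0, 0], [0, 0, 0]], "grip": [0, 0, 0, 0, 0, 0, 0]}}

```text
time_s: 9.55
tool_pos: [0.494, 0.2472, 0.0098]
eef_rot: [-1.193, 2.905, -0.003]
force: [1.2, -2.3, 2.0]
grip_width: 0.0024
```

Run:
```python
from h import *
s=arm.state();print(s['grip_width'],s['force'],s['tool_pos'])
c=snap('top','t6.png')
cv2.imwrite('pics/t6c.png',cv2.resize(c['color'][150:270,220:420,::-1],None,fx=4,fy=4,interpolation=cv2.INTER_CUBIC))
c=snap('scene','s6.png')
cv2.imwrite('pics/s6c.png',cv2.resize(c['color'][180:340,220:480,::-1],None,fx=3,fy=3,interpolation=cv2.INTER_CUBIC))
```

```text
0.0023525347902127033 [ 1.2255657  -2.33275692  2.03607841] [0.49396292 0.24723735 0.0098404 ]
```

View pics/t6c.png

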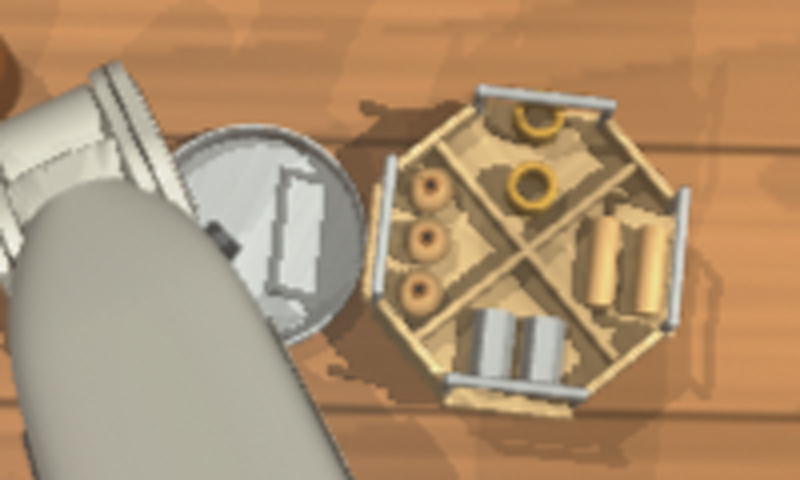

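View pics/s6c.png

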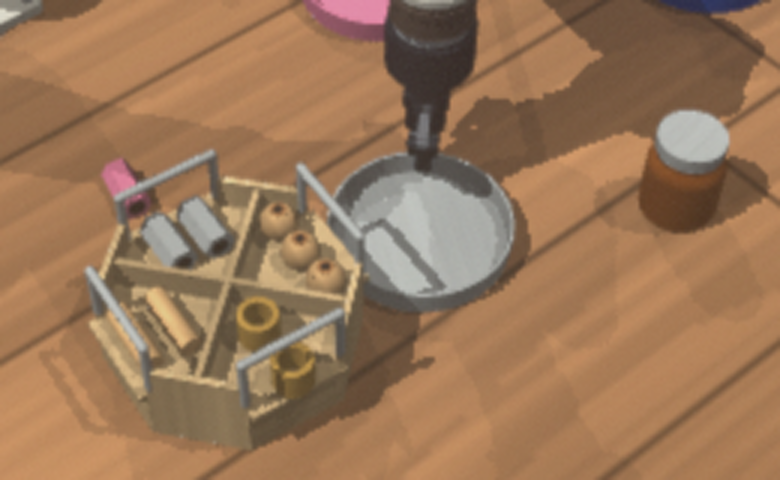

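The dish rim stands about 5 mm off the corner board and is centred on the gap. Releasing it.

Emit:
{"op": "play_rows", "data": {"delta_pos": [[0, 0, 0], [0, 0, 0], [0, 0, 0], [0, 0, 0], [0, 0, -0.1], [0, 0, -0.4], [0, 0, -0.8], [0, 0, -1]], "angular": [[0, 0, 0], [0, 0, 0], [0, 0, 0], [0, 0, 0], [0, 0, 0], [0, 0, 0], [0, 0, 0], [0, 0, 0]], "grip": [0.4, 0.4, 0.4, 0.4, 0.4, 0.4, 0.4, 0.4]}}

```text
time_s: 10.45
tool_pos: [0.4945, 0.2486, 0.0929]
eef_rot: [-1.193, 2.902, 0.001]
force: [0.6, 0.6, 0.3]
grip_width: 0.0341
```

Emit:
{"op": "play_rows", "data": {"delta_pos": [[0, 0, -0.4], [0, 0, -0.8], [0, 0, -1], [0.4, 0, -1]], "angular": [[0, 0, 0], [0, 0, 0], [0, 0, 0.05], [0, 0, 0.12]], "grip": [0.4, 0.4, 0.4, 0.4]}}

```text
time_s: 10.85
tool_pos: [0.4746, 0.2282, 0.1737]
eef_rot: [-0.83, 3.019, 0.004]
force: [-0.6, 0.2, -0.4]
grip_width: 0.0341
```

Run:
```python
from h import *
to([.522,-.0892,.18],174.6)
c=snap('top','t7.png')
cv2.imwrite('pics/t7c.png',cv2.resize(c['color'][150:270,220:420,::-1],None,fx=4,fy=4,interpolation=cv2.INTER_CUBIC))
```

```text
t 10.85 pos [0.4746 0.2282 0.1737] j [ 0.45  0.32 -0.05  1.2   0.   -0.09] shift share [ 1.519 -3.712 -0.093]
psi -149.25 tilt z [ 0.009  0.005 -1.   ]
wz share 0.316
```

View pics/t7c.png

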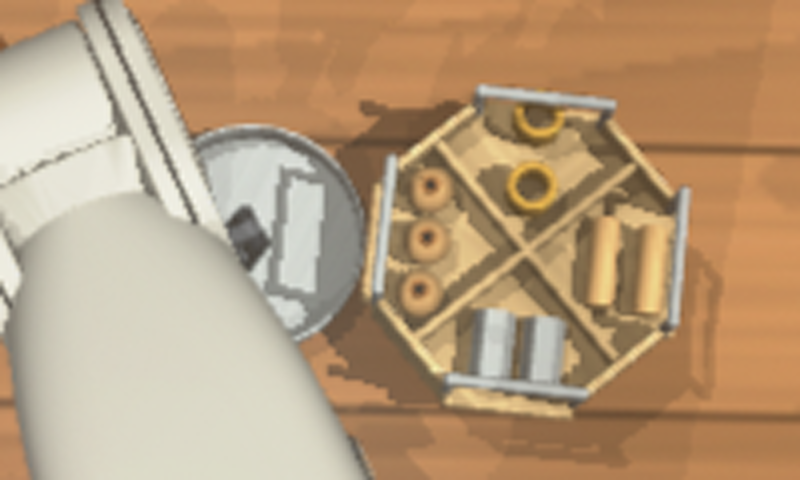

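Emit:
{"op": "play_rows", "data": {"delta_pos": [[0.1, -0.2, -0.3], [0.2, -0.5, -0.5], [0.3, -0.8, -0.5], [0.4, -1, -0.5], [0.4, -1, -0.5]], "angular": [[0, 0, 0.065], [0, 0, 0.13], [0, 0, 0.195], [0, 0, 0.26], [0, 0, 0.316]], "grip": [0.5, 0.5, 0.5, 0.5, 0.5]}}

```text
time_s: 11.4
tool_pos: [0.4841, 0.1383, 0.2104]
eef_rot: [0.156, 3.137, -0.001]
force: [-0.4, 1.0, -0.2]
grip_width: 0.0429
```

Run:
```python
from h import *
to([.522,-.0892,.20],174.6)
```

```text
t 11.4 pos [0.4841 0.1383 0.2104] j [ 0.28  0.26 -0.03  1.29 -0.    0.38] shift share [-0.753 -2.783  0.131]
psi 174.32 tilt z [ 0. -0. -1.]
wz share -0.002
```

Emit:
{"op": "play_rows", "data": {"delta_pos": [[-0.1, -0.4, 0], [-0.2, -0.8, 0], [-0.25, -0.93, 0]], "angular": [[0, 0, 0], [0, 0, 0], [0, 0, 0]], "grip": [0.5, 0.5, 0.5]}}

```text
time_s: 11.7
tool_pos: [0.4971, 0.0623, 0.2101]
eef_rot: [-0.147, -3.138, 0.001]
force: [-0.1, -0.9, -0.1]
grip_width: 0.0427
```

Emit:
{"op": "play_rows", "data": {"delta_pos": [[-0.1, -0.4, 0], [-0.2, -0.8, 0], [-0.25, -0.93, 0]], "angular": [[0, 0, 0], [0, 0, 0], [0, 0, 0]], "grip": [0.5, 0.5, 0.5]}}

```text
time_s: 12.0
tool_pos: [0.5105, -0.0134, 0.21]
eef_rot: [0.148, 3.138, -0.0]
force: [0.2, -0.3, 0.0]
grip_width: 0.0427
```

Emit:
{"op": "play_rows", "data": {"delta_pos": [[-0.1, -0.4, 0], [-0.2, -0.8, 0], [-0.25, -0.92, 0], [-0.25, -0.92, 0.3], [-0.25, -0.92, 0.3]], "angular": [[0, 0, 0], [0, 0, 0], [0, 0, 0], [0, 0, 0], [0, 0, 0]], "grip": [0.5, 0.5, 0.5, 0.5, 0.5]}}

```text
time_s: 12.5
tool_pos: [0.5217, -0.0857, 0.1831]
eef_rot: [-0.144, -3.133, -0.003]
force: [-0.6, 0.9, -0.9]
grip_width: 0.0431
```

Run:
```python
from h import *
s=arm.state()
to([.522,-.0892,.094],174.6)
c=snap('wrist','w8.png')
T=np.eye(4);T[:3,:3]=R.from_rotvec(s['eef_rot']).as_matrix();T[:3,3]=s['tool_pos']
c['view']=np.linalg.inv(T@np.array(c['tool_from_camera']))
print(proj(c,[.522,-.0892,.112]))
import pickle;pickle.dump(c,open('w8.pkl','wb'))
```

```text
t 12.5 pos [ 0.5217 -0.0857  0.1831] j [-0.16  0.33 -0.    1.25  0.   -0.07] shift share [-0.015 -0.044  1.114]
psi 174.74 tilt z [-0.006  0.002 -1.   ]
wz share 0.001
[305.29078561 258.44189444]
```

View pics/w8.png

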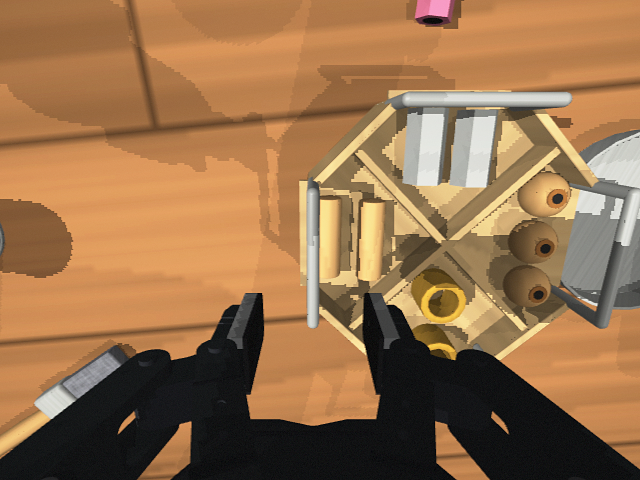

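The bar of the dowels' handle runs at column 313 (rows 180–328), between the fingers. I'll re-measure it now the arm has settled.

Run:
```python
from h import *
s=arm.state()
c=snap('wrist','w9.png')
T=np.eye(4);T[:3,:3]=R.from_rotvec(s['eef_rot']).as_matrix();T[:3,3]=s['tool_pos']
c['view']=np.linalg.inv(T@np.array(c['tool_from_camera']))
g=cv2.cvtColor(c['color'],cv2.COLOR_RGB2HSV)
pts=[]
for r in range(190,320,10):
    row=g[r,295:330];m=np.where((row[:,1]<45)&(row[:,2]>90))[0]
    if len(m):pts.append((r,295+m.min(),295+m.max()));
print(pts)
P=np.array([ray(c,(a+b)/2,r,.114)[:2] for r,a,b in pts]);print(P.round(4))
a,b=ray(c,313,180,.112),ray(c,313,328,.112);print(a,b,(a+b)/2)
to([.522,-.0892,.094],174.6)
```

```text
[(190, np.int64(307), np.int64(317)), (200, np.int64(307), np.int64(317)), (210, np.int64(307), np.int64(317)), (220, np.int64(307), np.int64(317)), (230, np.int64(307), np.int64(318)), (240, np.int64(307), np.int64(318)), (250, np.int64(307), np.int64(318)), (260, np.int64(307), np.int64(318)), (270, np.int64(307), np.int64(318)), (280, np.int64(307), np.int64(318)), (290, np.int64(307), np.int64(318)), (300, np.int64(307), np.int64(318)), (310, np.int64(307), np.int64(317))]
[[ 0.4807 -0.0811]
 [ 0.4865 -0.0816]
 [ 0.4925 -0.0822]
 [ 0.4986 -0.0827]
 [ 0.5047 -0.083 ]
 [ 0.511  -0.0836]
 [ 0.5174 -0.0841]
 [ 0.5239 -0.0847]
 [ 0.5305 -0.0853]
 [ 0.5372 -0.086 ]
 [ 0.544  -0.0866]
 [ 0.5509 -0.0872]
 [ 0.558  -0.0882]]
[ 0.47521376 -0.07998645  0.112     ] [ 0.57226948 -0.0888494   0.112     ] [ 0.52374162 -0.08441793  0.112     ]
t 12.6 pos [ 0.523  -0.0856  0.1855] j [-0.16  0.32 -0.    1.25  0.   -0.07] shift share [ 0.006 -0.047  1.144]
psi 174.8 tilt z [-0.002  0.001 -1.   ]
wz share 0.002
```

Emit:
{"op": "play_rows", "data": {"delta_pos": [[0, -0.01, 0.3], [0, -0.01, 0.6], [0, -0.01, 0.8], [0, -0.01, 0.9], [0, -0.01, 0.9]], "angular": [[0, 0, 0], [0, 0, 0], [0, 0, 0], [0, 0, 0], [0, 0, 0]], "grip": [0.5, 0.5, 0.5, 0.5, 0.5]}}

```text
time_s: 13.1
tool_pos: [0.5232, -0.0867, 0.1135]
eef_rot: [-0.142, -3.137, -0.0]
force: [-0.4, -0.9, 0.9]
grip_width: 0.0425
```

Run:
```python
from h import *
to([.522,-.0862,.094],174.6)
snap('wrist','w10.png')
```

```text
t 13.1 pos [ 0.5232 -0.0867  0.1135] j [-0.16  0.38 -0.12  1.07  0.   -0.07] shift share [0.015 0.005 0.244]
psi 174.8 tilt z [-0.001  0.    -1.   ]
wz share 0.002
```

View pics/w10.png

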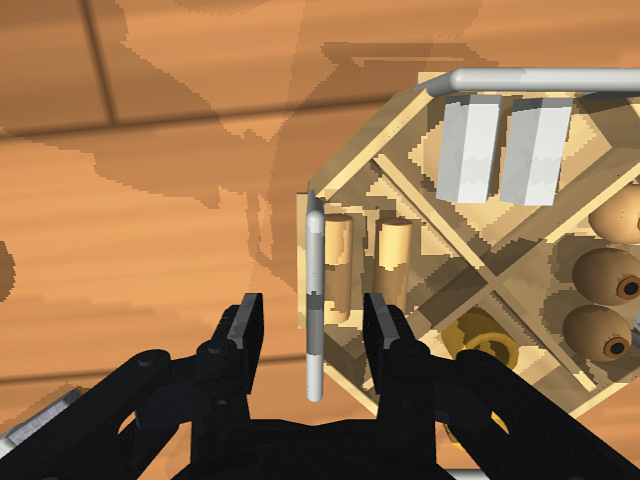

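Emit:
{"op": "play_rows", "data": {"delta_pos": [[0, 0, 0.12], [0, 0, 0.24], [0, 0, 0.24], [0, 0, 0.24], [0, 0, 0.24], [0, 0, 0.24], [0, 0, 0.24], [0, 0, 0.24]], "angular": [[0, 0, 0], [0, 0, 0], [0, 0, 0], [0, 0, 0], [0, 0, 0], [0, 0, 0], [0, 0, 0], [0, 0, 0]], "grip": [0.5, 0.5, 0.2, 0, 0, 0, 0, 0]}}

```text
time_s: 13.95
tool_pos: [0.5234, -0.0871, 0.0946]
eef_rot: [-0.144, -3.138, -0.001]
force: [-0.6, 2.5, -0.2]
grip_width: 0.005
```

Run:
```python
from h import *
s=arm.state();print(s['force'],s['ft_torque'],s['grip_width'])
to([.522,-.0862,.094],174.6)
snap('wrist','w11.png')
c=snap('top','t11.png')
cv2.imwrite('pics/t11c.png',cv2.resize(c['color'][150:270,220:420,::-1],None,fx=4,fy=4,interpolation=cv2.INTER_CUBIC))
H=s['tool_pos'][2]
for d in (.5,1,2,3,4,5,6,8,10,12):
    t=np.radians(d);y=.194*(1-np.cos(t))+H*np.sin(t);z=.194*np.sin(t)+H*np.cos(t)-H
    print(d,'y',(y/.08).round(3),'z',(-z/.08).round(3),'wx',(t/2).round(4))
```

```text
[-0.55668387  2.50661313 -0.21051117] [ 0.50544422  0.10056654 -0.02458009] 0.005005599360768722
t 13.95 pos [ 0.5234 -0.0871  0.0946] j [-0.17  0.4  -0.15  1.03  0.   -0.07] shift share [0.019 0.01  0.007]
psi 174.75 tilt z [-0.     0.001 -1.   ]
wz share 0.001
0.5 y 0.01 z -0.021 wx 0.0044
1 y 0.021 z -0.042 wx 0.0087
2 y 0.043 z -0.084 wx 0.0175
3 y 0.065 z -0.125 wx 0.0262
4 y 0.088 z -0.166 wx 0.0349
5 y 0.112 z -0.207 wx 0.0436
6 y 0.137 z -0.247 wx 0.0524
8 y 0.188 z -0.326 wx 0.0698
10 y 0.242 z -0.403 wx 0.0873
12 y 0.299 z -0.478 wx 0.1047
```

View pics/w11.png

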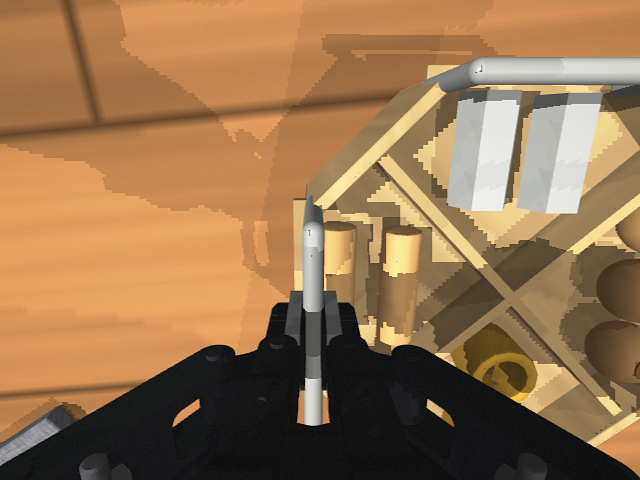

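View pics/t11c.png

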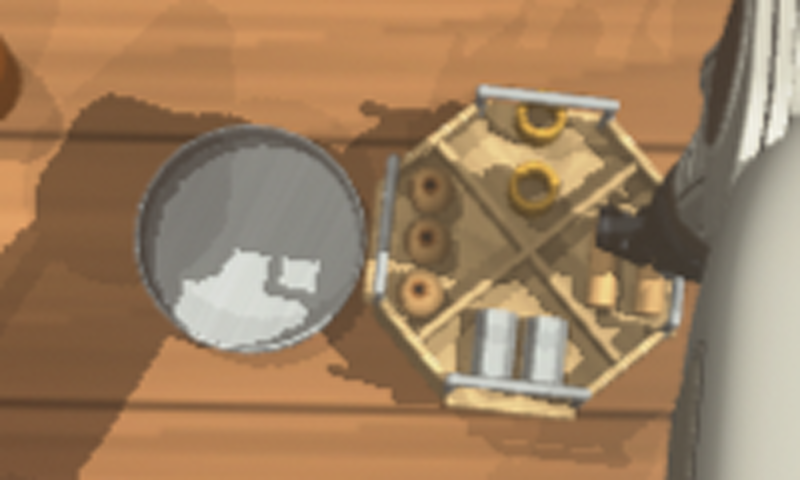

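Emit:
{"op": "play_rows", "data": {"delta_pos": [[0, 0.01, -0.021], [0, 0.021, -0.042], [0, 0.032, -0.063], [0, 0.043, -0.084], [0, 0.054, -0.105], [0, 0.065, -0.125], [0, 0.076, -0.145], [0, 0.088, -0.166]], "angular": [[0.0044, 0, 0], [0.0087, 0, 0], [0.0131, 0, 0], [0.0175, 0, 0], [0.022, 0, 0], [0.0262, 0, 0], [0.0305, 0, 0], [0.0349, 0, 0]], "grip": [0, 0, 0, 0, 0, 0, 0, 0]}}

```text
time_s: 14.85
tool_pos: [0.5241, -0.0803, 0.1079]
eef_rot: [-0.144, -3.133, 0.11]
force: [-0.8, 1.1, -5.2]
grip_width: 0.0059
```

Run:
```python
from h import *
s=arm.state();print(s['force'],s['ft_torque'],s['grip_width'],s['tool_pos'])
c=snap('scene','s12.png')
cv2.imwrite('pics/s12c.png',cv2.resize(c['color'][150:340,200:460,::-1],None,fx=3,fy=3,interpolation=cv2.INTER_CUBIC))
```

```text
[-0.786373    1.06291276 -5.17274995] [ 0.36786321 -0.05044193 -0.00055472] 0.005919050240523971 [ 0.52406714 -0.08026402  0.10788226]
```

View pics/s12c.png

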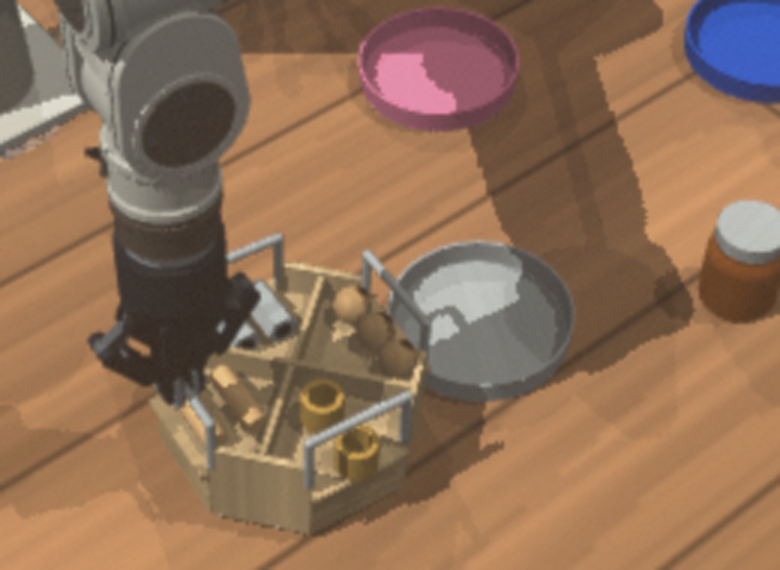

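Grip holds and the tray starts to tip, with about 5 N of lift. Continuing slowly.

Emit:
{"op": "play_rows", "data": {"delta_pos": [[0, 0.01, -0.021], [0, 0.021, -0.042], [0, 0.032, -0.063], [0, 0.043, -0.084], [0, 0.054, -0.105], [0, 0.065, -0.125], [0, 0.076, -0.145], [0, 0.088, -0.166], [0, 0.1, -0.187], [0, 0.112, -0.207], [0, 0.124, -0.227], [0, 0.137, -0.247]], "angular": [[0.0044, 0, 0], [0.0087, 0, 0], [0.0131, 0, 0], [0.0175, 0, 0], [0.022, 0, 0], [0.0262, 0, 0], [0.0305, 0, 0], [0.0349, 0, 0], [0.0393, 0, 0], [0.0436, 0, 0], [0.048, 0, 0], [0.0524, 0, 0]], "grip": [0, 0, 0, 0, 0, 0, 0, 0, 0, 0, 0, 0]}}

```text
time_s: 16.1
tool_pos: [0.5253, -0.068, 0.1269]
eef_rot: [-0.143, -3.118, 0.274]
force: [0.1, 2.1, -4.3]
grip_width: 0.0061
```

Run:
```python
from h import *
s=arm.state();print(s['force'],s['ft_torque'],s['grip_width'],s['tool_pos'])
c=snap('scene','s13.png')
a=cv2.resize(c['color'][170:330,200:420,::-1],None,fx=3,fy=3,interpolation=cv2.INTER_CUBIC)
cv2.imwrite('pics/s13c.png',a)
```

```text
[ 0.05610392  2.06246403 -4.27607004] [ 0.61857854 -0.05604988 -0.00667838] 0.006144010832988753 [ 0.52525201 -0.06804794  0.12686091]
```

View pics/s13c.png

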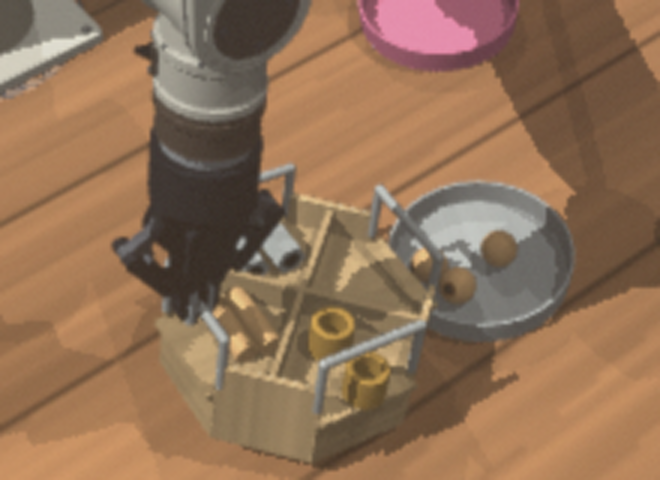

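All three knobs are already in the dish at 10° (crop pixels (423,262), (460,285), (498,248)). The judged tip is more than 17°, so I'll carry on to about 21°.

Emit:
{"op": "play_rows", "data": {"delta_pos": [[0, 0.01, -0.021], [0, 0.021, -0.042], [0, 0.032, -0.063], [0, 0.043, -0.084], [0, 0.054, -0.105], [0, 0.065, -0.125], [0, 0.076, -0.145], [0, 0.088, -0.166], [0, 0.1, -0.187], [0, 0.112, -0.207], [0, 0.124, -0.227], [0, 0.137, -0.247]], "angular": [[0.0044, 0, 0], [0.0087, 0, 0], [0.0131, 0, 0], [0.0175, 0, 0], [0.022, 0, 0], [0.0262, 0, 0], [0.0305, 0, 0], [0.0349, 0, 0], [0.0393, 0, 0], [0.0436, 0, 0], [0.048, 0, 0], [0.0524, 0, 0]], "grip": [0, 0, 0, 0, 0, 0, 0, 0, 0, 0, 0, 0]}}

```text
time_s: 17.35
tool_pos: [0.5266, -0.0539, 0.1444]
eef_rot: [-0.142, -3.095, 0.436]
force: [-0.1, 0.4, -5.4]
grip_width: 0.0061
```

Emit:
{"op": "play_rows", "data": {"delta_pos": [[0, 0.01, -0.021], [0, 0.021, -0.042], [0, 0.032, -0.063], [0, 0.043, -0.084], [0, 0.054, -0.105], [0, 0.065, -0.125], [0, 0.076, -0.145], [0, 0.088, -0.166], [0, 0.1, -0.187], [0, 0.112, -0.207], [0, 0.124, -0.227], [0, 0.137, -0.247]], "angular": [[0.0044, 0, 0], [0.0087, 0, 0], [0.0131, 0, 0], [0.0175, 0, 0], [0.022, 0, 0], [0.0262, 0, 0], [0.0305, 0, 0], [0.0349, 0, 0], [0.0393, 0, 0], [0.0436, 0, 0], [0.048, 0, 0], [0.0524, 0, 0]], "grip": [0, 0, 0, 0, 0, 0, 0, 0, 0, 0, 0, 0]}}

```text
time_s: 18.55
tool_pos: [0.5281, -0.0384, 0.1607]
eef_rot: [-0.141, -3.063, 0.599]
force: [0.6, -2.5, -3.3]
grip_width: 0.0057
```

Run:
```python
from h import *
s=arm.state();print(s['force'],s['ft_torque'],s['grip_width'],s['tool_pos'])
M=R.from_rotvec(s['eef_rot']).as_matrix();print('tilt',np.degrees(np.arccos(-M[2,2])))
c=snap('scene','s14.png')
a=cv2.resize(c['color'][170:330,200:420,::-1],None,fx=3,fy=3,interpolation=cv2.INTER_CUBIC)
cv2.imwrite('pics/s14c.png',a)
c=snap('top','t14.png')
cv2.imwrite('pics/t14c.png',cv2.resize(c['color'][150:270,220:420,::-1],None,fx=4,fy=4,interpolation=cv2.INTER_CUBIC))
```

```text
[ 0.61789133 -2.5368606  -3.33068748] [ 0.16606095 -0.0477295  -0.02530705] 0.005744504594715729 [ 0.528125   -0.03843095  0.1606946 ]
tilt 22.111231027331964
```

View pics/s14c.png

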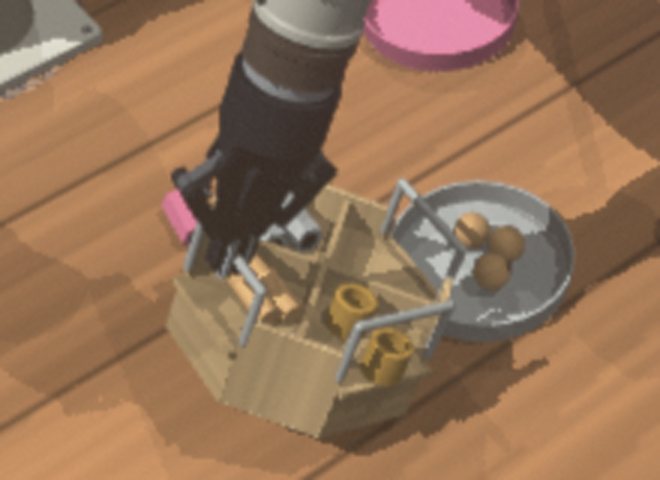

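View pics/t14c.png

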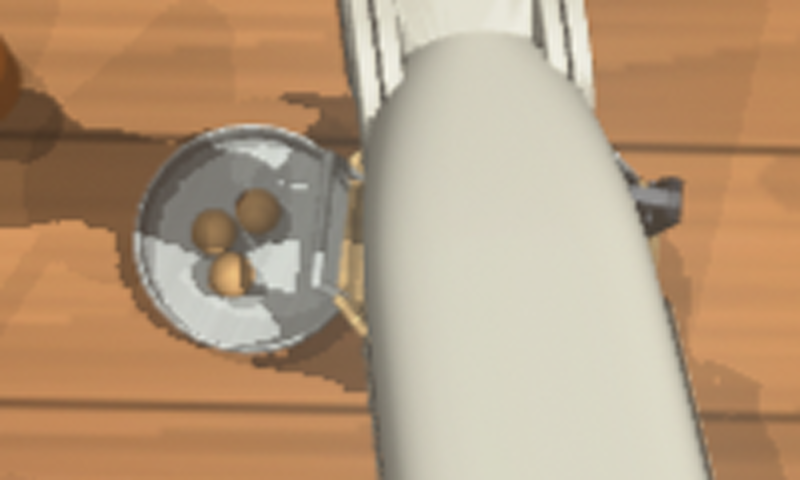

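All three knobs are in the dish (top crop (258,212), (212,232), (230,274)) and the dish hasn't moved. I'll add 3° for margin and hold.

Emit:
{"op": "play_rows", "data": {"delta_pos": [[0, 0.01, -0.021], [0, 0.021, -0.042], [0, 0.032, -0.063], [0, 0.043, -0.084], [0, 0.054, -0.105], [0, 0.065, -0.125], [0, 0.065, -0.125], [0, 0.065, -0.125], [0, 0.065, -0.125]], "angular": [[0.0044, 0, 0], [0.0087, 0, 0], [0.0131, 0, 0], [0.0175, 0, 0], [0.022, 0, 0], [0.0262, 0, 0], [0.0262, 0, 0], [0.0262, 0, 0], [0.0262, 0, 0]], "grip": [0, 0, 0, 0, 0, 0, 0, 0, 0]}}

```text
time_s: 19.55
tool_pos: [0.5291, -0.0302, 0.1684]
eef_rot: [-0.14, -3.045, 0.679]
force: [0.2, -5.8, 1.3]
grip_width: 0.0056
```

Run:
```python
from h import *
s=arm.state();print(s['force'],s['grip_width'],s['tool_pos'])
c=snap('scene','s15.png')
cv2.imwrite('pics/s15c.png',cv2.resize(c['color'][190:330,240:400,::-1],None,fx=4,fy=4,interpolation=cv2.INTER_CUBIC))
c=snap('top','t15.png')
cv2.imwrite('pics/t15c.png',cv2.resize(c['color'][150:270,220:420,::-1],None,fx=4,fy=4,interpolation=cv2.INTER_CUBIC))
for d in (-1,-2,-4,-6,-8,-10,-12,-13):
    t=np.radians(d);H=.0946;y=.194*(1-np.cos(t))+H*np.sin(t);z=.194*np.sin(t)+H*np.cos(t)-H
    print(d,'y',(y/.08).round(3),'z',(-z/.08).round(3),'wx',(t/2).round(4))
```

```text
[ 0.24251489 -5.84221172  1.25321734] 0.005558505026976293 [ 0.52908321 -0.03016735  0.16837048]
-1 y -0.02 z 0.043 wx -0.0087
-2 y -0.04 z 0.085 wx -0.0175
-4 y -0.077 z 0.172 wx -0.0349
-6 y -0.11 z 0.26 wx -0.0524
-8 y -0.141 z 0.349 wx -0.0698
-10 y -0.168 z 0.439 wx -0.0873
-12 y -0.193 z 0.53 wx -0.1047
-13 y -0.204 z 0.576 wx -0.1134
```

View pics/s15c.png

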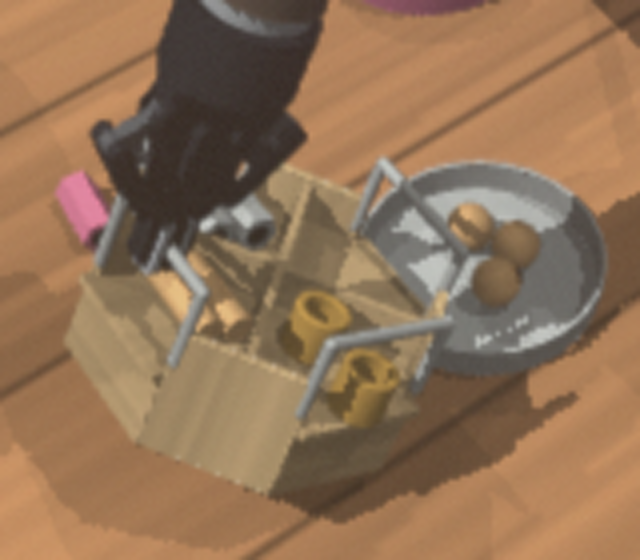

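The tray is tipped about 25°, foot on the bench, knobs resting in the dish. Now lowering.

Emit:
{"op": "play_rows", "data": {"delta_pos": [[0, -0.02, 0.043], [0, -0.04, 0.085], [0, -0.059, 0.128], [0, -0.077, 0.172], [0, -0.094, 0.216], [0, -0.11, 0.26], [0, -0.126, 0.304], [0, -0.141, 0.349], [0, -0.155, 0.394], [0, -0.168, 0.439], [0, -0.181, 0.484], [0, -0.193, 0.53]], "angular": [[-0.0087, 0, 0], [-0.0175, 0, 0], [-0.0262, 0, 0], [-0.0349, 0, 0], [-0.0436, 0, 0], [-0.0524, 0, 0], [-0.0611, 0, 0], [-0.0698, 0, 0], [-0.0785, 0, 0], [-0.0873, 0, 0], [-0.096, 0, 0], [-0.1047, 0, 0]], "grip": [0, 0, 0, 0, 0, 0, 0, 0, 0, 0, 0, 0]}}

```text
time_s: 20.85
tool_pos: [0.5262, -0.0624, 0.1362]
eef_rot: [-0.144, -3.109, 0.356]
force: [-0.8, -5.9, 1.5]
grip_width: 0.0062
```

Emit:
{"op": "play_rows", "data": {"delta_pos": [[0, -0.02, 0.043], [0, -0.04, 0.085], [0, -0.059, 0.128], [0, -0.077, 0.172], [0, -0.094, 0.216], [0, -0.11, 0.26], [0, -0.126, 0.304], [0, -0.141, 0.349], [0, -0.155, 0.394], [0, -0.168, 0.439], [0, -0.181, 0.484], [0, -0.187, 0.507]], "angular": [[-0.0087, 0, 0], [-0.0175, 0, 0], [-0.0262, 0, 0], [-0.0349, 0, 0], [-0.0436, 0, 0], [-0.0524, 0, 0], [-0.0611, 0, 0], [-0.0698, 0, 0], [-0.0785, 0, 0], [-0.0873, 0, 0], [-0.096, 0, 0], [-0.1003, 0, 0]], "grip": [0, 0, 0, 0, 0, 0, 0, 0, 0, 0, 0, 0]}}

```text
time_s: 22.05
tool_pos: [0.5234, -0.085, 0.0989]
eef_rot: [-0.145, -3.136, 0.039]
force: [0.5, -3.6, -1.9]
grip_width: 0.0057
```

Run:
```python
from h import *
s=arm.state();print(s['force'],s['ft_torque'],s['grip_width'],s['tool_pos'])
M=R.from_rotvec(s['eef_rot']).as_matrix();print('tilt',np.degrees(np.arccos(-M[2,2])))
c=snap('scene','s16.png')
cv2.imwrite('pics/s16c.png',cv2.resize(c['color'][190:340,230:400,::-1],None,fx=4,fy=4,interpolation=cv2.INTER_CUBIC))
```

```text
[ 0.49868416 -3.64138473 -1.86933521] [-5.48055789e-01  1.26585117e-04  8.04056194e-02] 0.0057211789337222214 [ 0.52344218 -0.08499919  0.09892381]
tilt 1.4252106203518213
```

View pics/s16c.png

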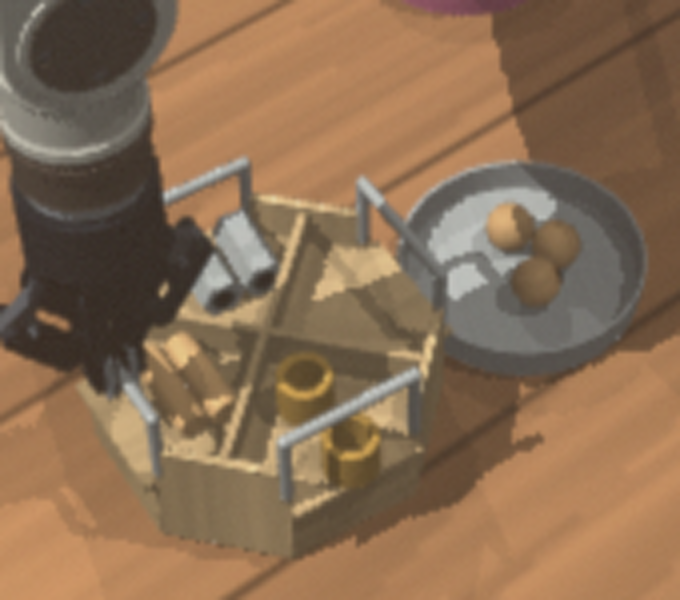

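Emit:
{"op": "play_rows", "data": {"delta_pos": [[0, -0.01, 0.02], [0, -0.015, 0.035], [0, -0.02, 0.045], [0, -0.02, 0.05], [0, -0.02, 0.05]], "angular": [[-0.004, 0, 0], [-0.008, 0, 0], [-0.01, 0, 0], [-0.012, 0, 0], [-0.012, 0, 0]], "grip": [0, 0, 0, 0, 0]}}

```text
time_s: 22.6
tool_pos: [0.5234, -0.0866, 0.0954]
eef_rot: [-0.144, -3.138, 0.004]
force: [0.4, -2.8, -3.5]
grip_width: 0.0056
```

Run:
```python
from h import *
s=arm.state();print(s['force'],s['ft_torque'],s['grip_width'],s['tool_pos'])
c=snap('scene','s17.png')
```

```text
[ 0.35584746 -2.83323919 -3.51100789] [-0.54689791  0.07442161  0.00322077] 0.005649318132962808 [ 0.52338502 -0.08655467  0.09544018]
```

Emit:
{"op": "play_rows", "data": {"delta_pos": [[0, 0, 0.01], [0, 0, 0.02], [0, 0, 0.025], [0, 0, 0.025]], "angular": [[0, 0, 0], [0, 0, 0], [0, 0, 0], [0, 0, 0]], "grip": [0, 0, 0, 0]}}

```text
time_s: 23.05
tool_pos: [0.5238, -0.0868, 0.0945]
eef_rot: [0.144, 3.137, -0.005]
force: [-3.1, -4.0, 5.8]
grip_width: 0.0059
```

Emit:
{"op": "play_rows", "data": {"delta_pos": [[0, 0, 0], [0, 0, 0], [0, 0, 0], [0, 0, 0]], "angular": [[0, 0, 0], [0, 0, 0], [0, 0, 0], [0, 0, 0]], "grip": [0.2, 0.35, 0.5, 0.5]}}

```text
time_s: 23.45
tool_pos: [0.5236, -0.0862, 0.0934]
eef_rot: [-0.143, -3.138, 0.003]
force: [-0.1, 0.3, 0.5]
grip_width: 0.0429
```

Run:
```python
from h import *
s=arm.state();print(s['force'],s['ft_torque'],s['grip_width'],s['tool_pos'])
c=snap('wrist','w18.png')
```

```text
[-0.1074981   0.31709066  0.52486003] [ 0.07788283  0.01889768 -0.02071487] 0.04288068823281307 [ 0.52361545 -0.08621504  0.09338786]
```

View pics/w18.png

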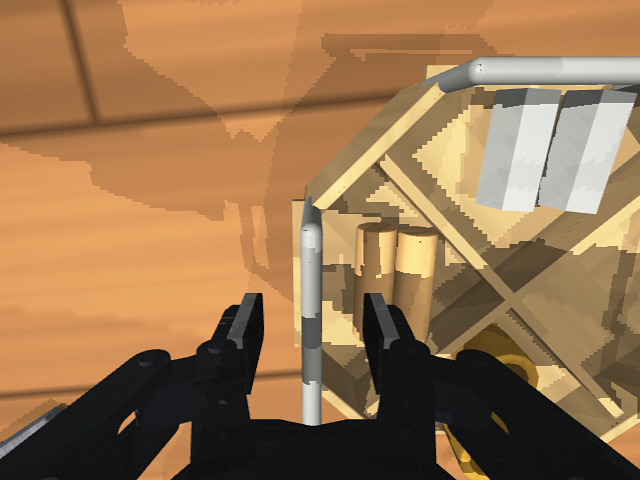

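The bar is free between the fingers (column 312, fingers at 255 and 372). Retreating upward and toward the robot's right.

Emit:
{"op": "play_rows", "data": {"delta_pos": [[0, 0, -0.1], [0, 0, -0.4], [0, 0, -0.8], [0, 0, -1]], "angular": [[0, 0, 0], [0, 0, 0], [0, 0, 0], [0, 0, 0]], "grip": [0.5, 0.5, 0.5, 0.5]}}

```text
time_s: 23.9
tool_pos: [0.5249, -0.0866, 0.1768]
eef_rot: [0.144, 3.134, -0.004]
force: [0.5, 0.0, 0.5]
grip_width: 0.043
```

Emit:
{"op": "play_rows", "data": {"delta_pos": [[0, 0, -0.4], [0.3, -0.3, -0.8], [0.6, -0.6, -0.8], [1, -1, -0.8], [1, -1, -0.8]], "angular": [[0, 0, 0], [0, 0, 0], [0, 0, 0], [0, 0, 0], [0, 0, 0]], "grip": [0.5, 0.5, 0.5, 0.5, 0.5]}}

```text
time_s: 24.4
tool_pos: [0.4333, -0.1607, 0.2389]
eef_rot: [-0.152, -3.137, 0.006]
force: [0.3, -0.1, -0.6]
grip_width: 0.0427
```

Emit:
{"op": "play_rows", "data": {"delta_pos": [[0.3, -0.3, 0], [0.6, -0.6, 0], [1, -1, 0], [1, -1, 0], [1, -1, 0]], "angular": [[0, 0, 0], [0, 0, 0], [0, 0, 0], [0, 0, 0], [0, 0, 0]], "grip": [0.5, 0.5, 0.5, 0.5, 0.5]}}

```text
time_s: 24.9
tool_pos: [0.3496, -0.2314, 0.2386]
eef_rot: [0.148, 3.137, -0.004]
force: [-0.1, 0.9, 0.5]
grip_width: 0.0429
```

Run:
```python
from h import *
c=snap('scene','s19.png')
cv2.imwrite('pics/s19c.png',cv2.resize(c['color'][190:340,230:400,::-1],None,fx=4,fy=4,interpolation=cv2.INTER_CUBIC))
c=snap('top','t19.png')
cv2.imwrite('pics/t19c.png',cv2.resize(c['color'][150:270,220:420,::-1],None,fx=4,fy=4,interpolation=cv2.INTER_CUBIC))
```

```text
(no output)
```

View pics/s19c.png

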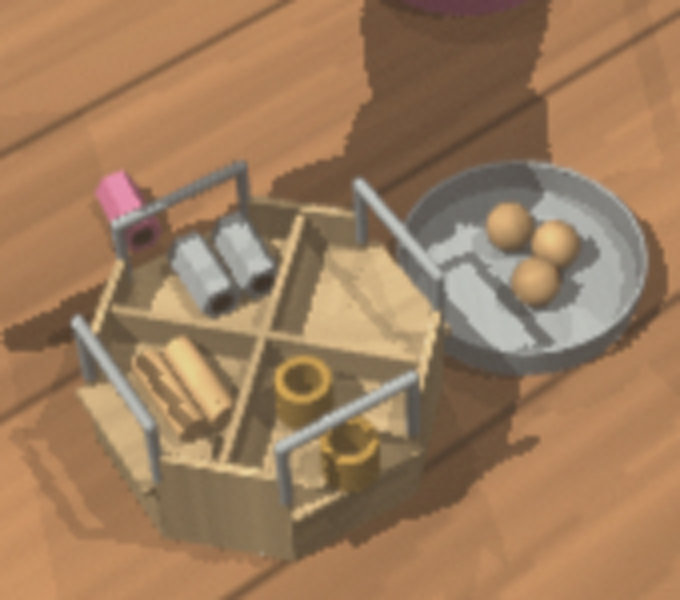

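View pics/t19c.png

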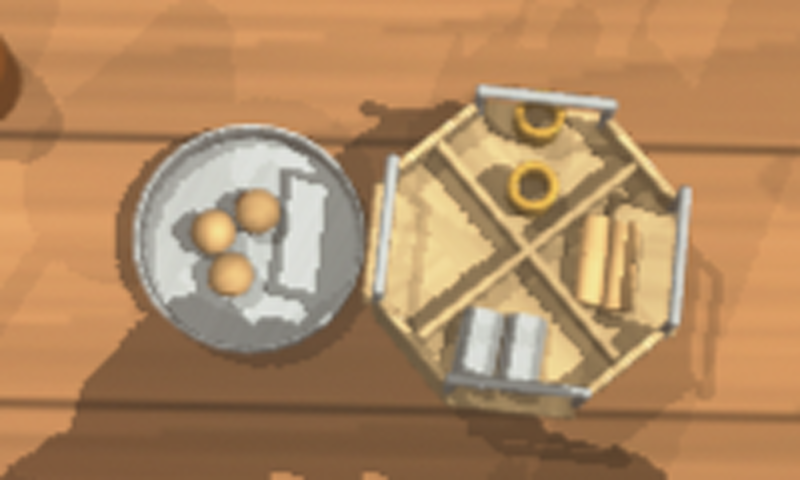

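View pics/t19.png

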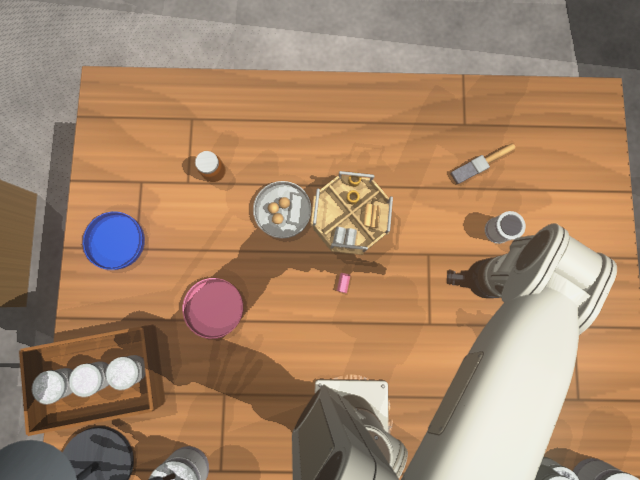

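The final views show the knobs at rest in the level dish (top crop (258,212), (213,232), (231,274)). The tray is flat, with nuts, bushes and dowels in their bays, and tin, jar and brush are at their starting pixels. Handing in.

```bash
python3 -c "
from h import *
print(arm.state()['dq'].round(3));print(arm.sign_off())"
```

```text
[ 0.019  0.007 -0.001  0.001 -0.001 -0.003]
the job is handed in; nothing more can be done
None
```

The job is handed in at about 25 s of the 72 s allowed, and the last pictures show everything where the task wants it.

- **Dish:** I gripped the steel dish by its rim and set it about 5 mm off the board at the knobs' +y corner.
- **Tipping:** I held the opposite (-y) handle bar and tipped the tray about its +y foot to about 25°, by the tool's angle. All three knobs were already in the dish at about 10°, so I stopped short of the suggested 35–43°. I then stood the tray flat again, let go and moved the arm away.

**Last checks**
- The top and scene views show the three knobs together near the middle of the level dish.
- Two nuts, two bushes and two dowels are in their own bays. The nuts and dowels slid a little.
- The tray is flat and back at its starting spot. The tin, jar and brush look unmoved, and the arm is clear of everything. I judged these by eye from the pictures.

**Readings that disagreed**
- The gripper read 5–6 mm on the 8 mm bar, though the grip held.
- The wrist and top cameras placed the bar about 4 mm apart.
- When I set the tray down it pressed on the bench with about 6 N for a moment, and this fell to zero once I let go.

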